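# Click the load selector to step six and hold the test key

### The arm

A 6-joint arm with a two-finger parallel gripper is mounted at the origin on a cart in front of the work surface, level with it; the furniture and walls round the work are solid. World frame = base frame: x ahead of the robot, y to its left, z up, the work surface at z = 0. Lengths are in m, angles in rad, forces in N, time in s.
With the tool pointing down it reaches from about 0.35 to 0.775 m from the base axis. Payload 5.5 kg.
Tool frame: the origin (TCP) lies midway between the tips of the shut fingers; the grasp point (between the pads) lies 19 mm behind it; z points along the fingers, y is the line along which they close (so a half turn about z gives the same grasp; the last joint's range is limited). The gripper opens to 85 mm and grips with 20 to 120 N. Pads are 22 mm wide; open, the fingers measure 114 mm over their backs; the gripper's body (76 mm by 85 mm) begins 54 mm behind the grasp point. The pads swing forward as they close: fully open they stand 13 mm farther back than shut.
Start: joints at [1.098, 0.313, 0.046, 1.304, 0, 1.431], TCP at [0.188, 0.543, 0.231] pointing down, gripper open.
Joint ranges: [-2.76, 2.76], [-0.86, 1.69], [-1.03, 1.26], [-2.2, 2.34], [-1.47, 1.5], [-3.14, 3.14]. Speed limits (rad/s): [2.57, 2.57, 3.14, 3.14, 3.14, 3.14].

### API

Orientations are given as a unit quaternion [w, x, y, z].
In Python, from workcell import env gives the robot as it stands.
- The arm moves only by the tool move_arm, never from a script. Its argument "targets" is a list of rows, each a list of 3 entries, a list of its own where there are three numbers: the shift along the tool's x, y, z in mm, then the turn, a rotation vector about the tool's x, y, z in units of 10 degrees (1.0 is 10 degrees), then the closure, from -1 (fully open) to 1 (shut). In form: [[[dx, dy, dz], [ax, ay, az], gripper], ...]. A call has 1 to 5 rows; each row is the pose to reach, as a shift and turn from the pose commanded when the call began, along the tool's axes at that moment; what a row does not reach only later rows make up. A row lasts 1/8 s, in which the tool goes at most 62.5 mm and 10.7 degrees, less where a joint would pass 70% of its speed; a pose out of reach is approached as far as the arm can. A call with a gripper value outside its range is refused whole. The fingers move at their own pace and stop on an object; "squeeze" is the grip in N (left out, the last holds). Time passes only in rows, so rows that repeat a pose let the fingers close. It gives the time, the measured TCP pose, the force, the opening and the grip force at its end, in the units of the state.
- env.get_state(): the state, without advancing time (a new reading comes with each control period).
- env.read_camera(name): name is "scene" or "side" or "wrist"; returns a dict with "pixels" (420x560x3 uint8, red, green, blue), "fovy" (degrees; the focal length in pixels is half the picture's height over the tangent of half this angle, whatever the lens; pixels are square), "cx", "cy" (the principal point, pixels), "extrinsics" (4x4, takes a point from world to camera coordinates); the wrist camera has in their place "mount" (4x4, takes a point from camera to tool coordinates, whose origin is the TCP and whose axes are the flange's). Camera axes: x right, y up, looking along -z (the intrinsics and any distortion apply to the point x, -y, -z); pixel columns grow to the right and rows downward; lengths in m; the calibration is good to about 2 mm. The wrist camera is an equidistant fisheye: a pixel r from the principal point sees the ray r / f radians off the axis. A picture is of the moment at which its call begins: read the wrist's pose just before it. There is no depth.
- env.hand_in(): hands the job in; it is judged then, once.
Trained networks look in a picture, given as the dict that the camera call returned (one of the last four; its "shot" number tells which), for a name from the list of things; names that differ only in an ending like _2 or _b are one class to them, and where a whole thing is asked for, a point or a joint stands for the part that bears it (a point fixed in the world has none). Each returns a list of dicts, best first, with "confidence" (0 to 1); they miss things now and then, are a little off and sometimes report something else, mostly with a low value. They report only what shows in the picture. A call takes as long as a camera call.
- env.spot_in(thing, picture): "centre" ([x, y, z] in m, in world coordinates, good to about 4 mm: the middle of the surface that is visible of it).
- env.regions_of(thing, picture): "mask" (420x560 bool, what is visible of it).
- env.landmark_of(thing, picture): "centre" ([x, y, z] in m, in world coordinates, good to about 4 mm: a listed point, or the origin of a listed thing).
The state is a dict: "clock": time; "joint_pos": joint angles; "qvel": joint speeds; "tau": joint torques, N m; "tcp_pos": TCP position; "orientation": TCP orientation; "wrist_force": force on the tool from outside, world axes, zero at the start; "ft_torque": the same for the moment, N m; "finger_gap": finger opening in m; "grip_force": force on a finger pad.
Only numpy, scipy, OpenCV 4.12 (cv2) and the standard library are available. Lean on these libraries where they do the work, as an engineer would, in place of code of your own. Each camera call takes 0.05 s, during which the arm holds its last target. There are 200 camera calls.

### The job

On the grey load box, push the selector's pointer round clockwise with a fingertip, click by click, until it rests at the sixth of the seven marks, not going past it. Only then press the round test key fully down with a fingertip and finish while still holding it down. Only touch and push: do not pinch the selector, do not lift or shove the box, and leave the other things on the bench where they are.

Things in the scene. Friction and masses are not known exactly. Their poses are not given: they have to be found in the camera images.
- load_box: Loose grey bench instrument on four rubber feet, 150 (x) by 240 (y) by 55 mm high, about 2.4 kg. Origin at the centre of its underside; its x points from its front face to its rear, y to its left, z up. Its flat top carries the selector (axis 8 mm to the front, 47 mm to the left of the centre) and the test key (8 mm to the front, 78 mm to the right).
- selector (a joint): Selector angle in rad, growing clockwise seen from above: 0 at the first mark, 0.524 more at each next, 2.618 at the sixth, 3.142 at the seventh; end stops 0.12 beyond. It clicks: pushed past half-way it snaps to the next position by itself; let go before half-way it springs back. Turning takes about 3 N at 38 mm from the axis. It starts at the first, second or third mark.
- selector_axis (a point): Point on the selector's vertical axis, 24 mm above the box's top. Hub radius 16 mm (22 mm at its foot, up to 6 mm high). Seven dark radial marks, 30 degrees apart, lie on the box's top 51 mm from the axis: the first at the box's left (+y), the fourth at its rear (+x), the seventh at its right (-y); clockwise they grow from 8 to 15 mm in length.
- pointer (a point): Point on the upper edge of the selector's pointer, 38 mm out from the axis, 24 mm above the box's top; its x points outward along the pointer, z up. The pointer is a black radial bar with a white line on top, 10 mm wide, reaching 46 mm from the axis, with upright sides from 5 to 24 mm above the box's top, which is free all round it.
- test_key (a joint): Travel of the round test key in m: 0 up, 0.006 fully down. A spring raises it; fully down takes 5 N.
- test_key_top (a point): Centre of the upper face of the round grey test key, 30 mm in diameter, in a low black housing on the box's top; it moves down with the key.
- panel_corner (a point): Front right corner of the load box's upper face, 75 mm to the front and 120 mm to the right of the box's centre.
- battery_pack: Bystander: loose wrapped yellowish battery block, 50 by 85 by 52 mm, left of the box. Origin at the centre of its underside.
- panel_meter: Bystander: loose small black meter with a screen, 36 by 88 by 76 mm high, standing behind the box. Origin at the centre of its underside.
- coil_ring: Bystander: loose black ring coil, 56 mm across, 16 mm high, behind the box. Origin at the centre of its underside.
- driver_small: Bystander: loose small screwdriver lying on the bench, 17 by 148 by 16 mm. Origin at the centre of its underside.
- fine_pliers: Bystander: loose pliers with blue handles lying on the bench, 49 by 140 by 12 mm. Origin at the centre of its underside.

How it is judged:
By the outcome, as a careful person would: the job done as asked, in the order asked, and still so for the second after the job is handed in, while the arm keeps its last pose, push and grip.
It also fails if it takes over 48 s, if anything falls off the work surface, if the arm or the gripper's body presses on something with over 40 N, if the wrist force passes 120 N, or if a joint passes its speed limit or range.

## Working session

There is one attempt and no reset: what is moved stays moved. The work goes in short steps, Python scripts to look and compute and a tool call to move; the robot and the scene stay as the last step left them, time stands still between calls to the robot, and variables do not carry over. Pictures are saved under pics/ and viewed, at most 10 in all, crops included, and the job is handed in when it is done.

Besides the shell and the picture viewer there is one more tool, called after "Request:" in YAML: its name, and indented under it one key for each argument. move_arm: Moves the arm, as the interface text tells. Its arguments: {"type":"object","properties":{"targets":{"type":"array","items":{"type":"array"}},"squeeze":{"type":"number"}},"required":["targets"]}

```bash
mkdir -p pics; cat > h.py <<'E'
import numpy as np, cv2
from workcell import env
from scipy.spatial.transform import Rotation as R
def rot(q): return R.from_quat([q[1],q[2],q[3],q[0]])
def proj(p,c):
    e=np.array(c["extrinsics"]); q=e[:3,:3]@np.array(p)+e[:3,3]
    f=210/np.tan(np.radians(c["fovy"]/2)); return c["cx"]+f*q[0]/-q[2], c["cy"]-f*q[1]/-q[2]
def save(n,c): cv2.imwrite(f"pics/{n}.png",c["pixels"][:,:,::-1])
def state():
    s=env.get_state(); return s
E
python3 - <<'E'
from h import *
s=env.get_state(); print(s["clock"],s["tcp_pos"],s["orientation"],rot(s["orientation"]).as_matrix().round(3).tolist(),s["finger_gap"])
for n in ["scene","side"]:
    c=env.read_camera(n); save(n+"0",c)
    print(n,[k for k in c if k not in("pixels",)],c["fovy"],np.linalg.inv(c["extrinsics"]).round(3).tolist() )
    for t in ["load_box","selector_axis","pointer","test_key_top","panel_corner","battery_pack","panel_meter","coil_ring","driver_small","fine_pliers"]:
        r=env.landmark_of(t,c); print(t,[(np.round(x["centre"],4).tolist(),round(x["confidence"],2)) for x in r[:2]])
print(env.get_state()["clock"])
E
```

```text
0.0 [0.18764575 0.54298495 0.23039907] [-2.61882326e-04  1.65637348e-01  9.86186314e-01 -8.68189014e-04] [[-0.945, 0.327, -0.001], [0.327, 0.945, -0.002], [0.0, -0.002, -1.0]] 0.08504606333490605
scene ['fovy', 'cx', 'cy', 'extrinsics', 'shot'] 53.541073537012906 [[0.535, 0.645, -0.546, 0.06], [-0.845, 0.398, -0.358, -0.484], [-0.013, 0.652, 0.758, 0.708], [0.0, 0.0, 0.0, 1.0]]
load_box [([0.5402, -0.2601, 0.0017], 0.59)]
selector_axis [([0.5221, -0.2207, 0.0803], 0.59)]
pointer [([0.5395, -0.1823, 0.0839], 0.75)]
test_key_top [([0.5322, -0.3439, 0.0802], 0.7)]
panel_corner [([0.4696, -0.3843, 0.0557], 0.81)]
battery_pack [([0.4986, -0.0807, -0.0046], 0.55)]
panel_meter [([0.5105, 0.0594, 0.001], 0.63)]
coil_ring []
driver_small [([0.5114, 0.0586, -0.0007], 0.59)]
fine_pliers [([0.3985, 0.0395, 0.0014], 0.79)]
side ['fovy', 'cx', 'cy', 'extrinsics', 'shot'] 55.682681715486936 [[-0.995, -0.045, 0.084, 0.613], [0.095, -0.483, 0.871, 0.637], [0.002, 0.875, 0.485, 0.521], [0.0, 0.0, 0.0, 1.0]]
load_box [([0.531, -0.261, -0.0013], 0.55)]
selector_axis [([0.5213, -0.2171, 0.0815], 0.75)]
pointer [([0.541, -0.1818, 0.0799], 0.7), ([0.6595, -0.313, 0.0026], 0.23)]
test_key_top [([0.5333, -0.3383, 0.0791], 0.47)]
panel_corner [([0.4688, -0.3874, 0.0592], 0.89)]
battery_pack [([0.4993, -0.0774, -0.0033], 0.77)]
panel_meter [([0.6579, -0.3113, 0.0046], 0.89), ([0.4022, 0.0318, 0.0055], 0.6)]
coil_ring [([0.66, -0.1985, 0.0004], 0.56)]
driver_small [([0.5041, 0.061, -0.001], 0.81)]
fine_pliers [([0.404, 0.0308, 0.0024], 0.57)]
1.1
```

```bash
python3 - <<'E'
import cv2,numpy as np
a=cv2.imread("pics/scene0.png");b=cv2.imread("pics/side0.png")
cv2.imwrite("pics/both.png",cv2.resize(np.vstack([a,b]),(400,600)) if 0 else cv2.resize(np.hstack([a,b]),(800,300)))
E
```

```text
(no output)
```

View pics/scene0.png

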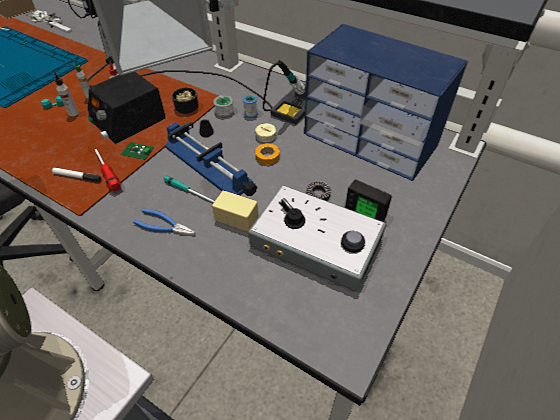

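View pics/side0.png

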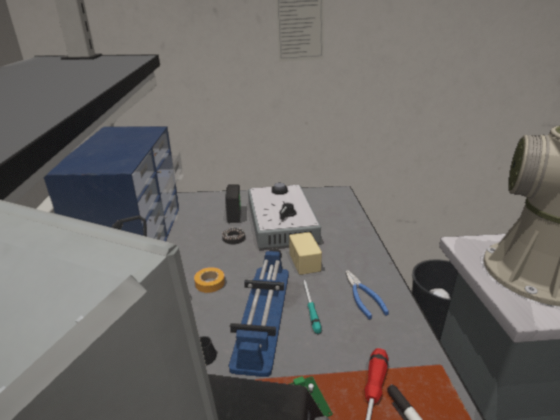

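The scene view shows the box at about (315,235). The pointer tip is near (285,205) and the hub near (293,217), so it points about 30° clockwise of the box's left, which is the second mark. The key is at (353,240). The side view agrees, and the air above the box is free.

Request:
move_arm:
  targets:
    - [[-60, -62, 0], [0, 0, 0], 1]
    - [[-120, -124, 0], [0, 0, 0], 1]
    - [[-180, -186, 0], [0, 0, 0], 1]
    - [[-240, -248, 0], [0, 0, 0], 1]
    - [[-300, -310, 0], [0, 0, 0], 1]
  squeeze: 20

```text
clock: 1.72
tcp_pos: [0.3205, 0.2586, 0.2316]
orientation: [0.001, 0.165, 0.986, 0.0]
wrist_force: [1.1, 0.4, 1.1]
finger_gap: 0.0
grip_force: 0.0
```

Request:
move_arm:
  targets:
    - [[-62, -65, 0], [0, 0, 0], 1]
    - [[-124, -130, 0], [0, 0, 0], 1]
    - [[-186, -195, 0], [0, 0, 0], 1]
    - [[-247, -261, 0], [0, 0, 0], 1]
    - [[-247, -261, 0], [0, 0, 0], 1]

```text
clock: 2.35
tcp_pos: [0.4496, -0.0265, 0.2317]
orientation: [0.001, 0.166, 0.986, 0.0]
wrist_force: [0.5, 1.1, 0.2]
finger_gap: -0.0002
grip_force: 0.0
```

```bash
cat >> h.py <<'E'
def look(names=("selector_axis","pointer","test_key_top"),cams=("wrist","scene","side")):
    for n in cams:
        c=env.read_camera(n)
        for t in names:
            r=env.landmark_of(t,c); print(n,t,[(np.round(x["centre"],4).tolist(),round(x["confidence"],2)) for x in r[:1]])
def shift(p):
    s=env.get_state(); print(s["clock"],np.round(s["tcp_pos"],4),"shift mm",(rot(s["orientation"]).inv().apply(np.array(p)-s["tcp_pos"])*1000).round(1), "yaw",np.degrees(np.arctan2(*rot(s["orientation"]).as_matrix()[[1,0],0])).round(1),"F",np.round(s["wrist_force"],1))
E
python3 - <<'E'
from h import *
shift([.518,-.175,.12])
c=env.read_camera("wrist"); save("w1",c)
look(("selector_axis","pointer","test_key_top","panel_corner"))
E
```

```text
2.35 [ 0.4496 -0.0265  0.2317] shift mm [-113.1 -118.   111.7] yaw 160.9 F [0.5 1.1 0.2]
wrist selector_axis [([0.5231, -0.2166, 0.0802], 0.79)]
wrist pointer [([0.5383, -0.1786, 0.081], 0.56)]
wrist test_key_top []
wrist panel_corner [([0.4715, -0.3906, 0.0505], 0.71)]
scene selector_axis [([0.5221, -0.2211, 0.0776], 0.78)]
scene pointer [([0.5424, -0.183, 0.0802], 0.81)]
scene test_key_top [([0.5343, -0.3379, 0.0762], 0.63)]
scene panel_corner [([0.4703, -0.3875, 0.0568], 0.76)]
side selector_axis [([0.5241, -0.2191, 0.0759], 0.5)]
side pointer [([0.5402, -0.1829, 0.0795], 0.66)]
side test_key_top [([0.5337, -0.3412, 0.0761], 0.44)]
side panel_corner [([0.4682, -0.386, 0.0573], 0.63)]
```

View pics/w1.png

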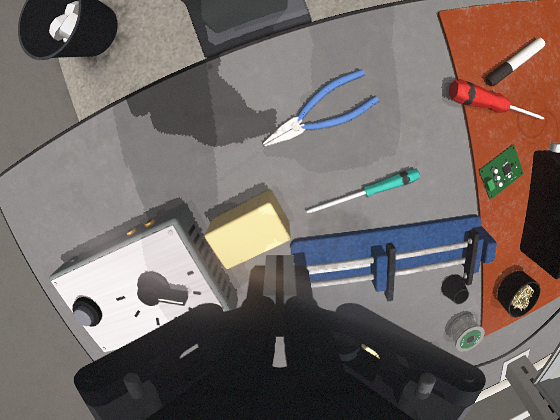

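The wrist view shows the box at lower left, the selector hub at (150,288), the pointer tip at about (185,297) and the key at (87,311). Nothing blocks the approach. The pointer angle of 64° in the world, with the box yawed 5°, confirms the second mark.

Request:
move_arm:
  targets:
    - [[-40, -40, 25], [0, 0, 0.3], 1]
    - [[-80, -80, 60], [0, 0, 0.6], 1]
    - [[-113, -118, 90], [0, 0, 0.6], 1]
    - [[-113, -118, 125], [0, 0, 0.6], 1]
    - [[-113, -118, 125], [0, 0, 0.6], 1]

```text
clock: 3.78
tcp_pos: [0.5148, -0.1722, 0.1033]
orientation: [-0.003, 0.218, 0.976, 0.001]
wrist_force: [-1.0, 0.7, 0.7]
finger_gap: -0.0003
grip_force: 0.0
```

```bash
python3 - <<'E'
from h import *
shift([.5178,-.1749,.066])
c=env.read_camera("wrist"); save("w2",c)
look(("selector_axis","pointer"),("scene","side"))
E
```

```text
3.775 [ 0.5148 -0.1722  0.1033] shift mm [-4.2 -1.2 37.3] yaw 154.9 F [-1.   0.7  0.7]
scene selector_axis [([0.5239, -0.2206, 0.0815], 0.77)]
scene pointer [([0.5393, -0.1851, 0.0809], 0.94)]
side selector_axis [([0.5217, -0.2196, 0.0794], 0.77)]
side pointer [([0.5347, -0.2623, -0.0023], 0.66)]
```

View pics/w2.png

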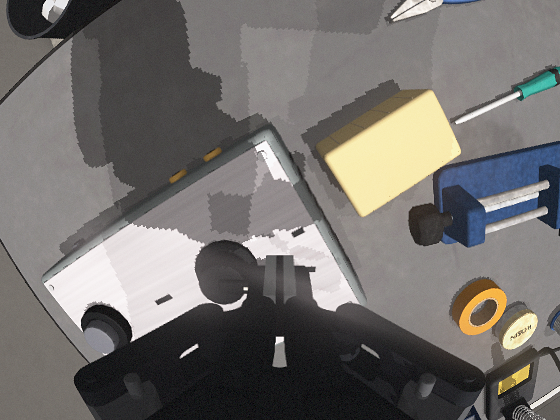

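The tip hovers over the box next to the pointer, with the hub at (225,270) and the finger at (280,265). Next it goes down beside the pointer.

Request:
move_arm:
  targets:
    - [[-2, 0, 19], [0, 0, 0], 1]
    - [[-2, 0, 37], [0, 0, 0], 1]
    - [[-2, 0, 37], [0, 0, 0], 1]

```text
clock: 4.5
tcp_pos: [0.5183, -0.173, 0.0689]
orientation: [-0.001, 0.217, 0.976, 0.0]
wrist_force: [0.1, -0.1, -0.3]
finger_gap: 0.0001
grip_force: 0.0
```

```bash
python3 - <<'E'
from h import *
shift([.5178,-.1749,.066])
A=np.array([.5225,-.2195]);s=env.get_state();p0=np.array(s["tcp_pos"]);M=rot(s["orientation"])
for ph in range(65,-70,-8):
    f=np.radians(ph);u=np.array([np.cos(f),np.sin(f)]);t=np.array([-u[1],u[0]])
    w=np.r_[A+.038*u+.016*t,.066]
    print(ph,(M.inv().apply(w-p0)*1000).round(1))
for a in (8,16,24,32,40):
    b=np.radians(a);print(a,(-38*np.sin(b)+16*(np.cos(b)-1)).round(1),(38*(np.cos(b)-1)+16*np.sin(b)).round(1))
E
```

```text
4.5 [ 0.5183 -0.173   0.0689] shift mm [-0.3 -2.   2.9] yaw 155.0 F [ 0.1 -0.1 -0.3]
65 [-7.5 -2.4  2.9]
57 [-12.9  -0.5   2.9]
49 [-18.5   0.5   2.9]
41 [-24.3   0.8   2.9]
33 [-30.    0.3   2.9]
25 [-35.6  -1.    2.9]
17 [-41.   -3.1   2.8]
9 [-46.   -5.9   2.8]
1 [-50.6  -9.3   2.8]
-7 [-54.7 -13.4   2.8]
-15 [-58.1 -18.    2.8]
-23 [-60.9 -23.1   2.8]
-31 [-62.9 -28.4   2.8]
-39 [-64.2 -34.    2.8]
-47 [-64.7 -39.8   2.8]
-55 [-64.4 -45.5   2.8]
-63 [-63.3 -51.2   2.8]
8 -5.4 1.9
16 -11.1 2.9
24 -16.8 3.2
32 -22.6 2.7
40 -28.2 1.4
```

Request:
move_arm:
  targets:
    - [[-7, -2, 3], [0, 0, 0], 1]
    - [[-13, 0, 3], [0, 0, 0.8], 1]
    - [[-18, 0, 3], [0, 0, 1.6], 1]
    - [[-22, 1, 3], [0, 0, 2.0], 1]
    - [[-22, 1, 3], [0, 0, 2.0], 1]

```text
clock: 5.12
tcp_pos: [0.5406, -0.1827, 0.0672]
orientation: [0.001, 0.383, 0.924, -0.0]
wrist_force: [-0.6, -0.1, -0.9]
finger_gap: -0.0
grip_force: 0.0
```

```bash
cat >> h.py <<'E'
def plan(phs,A=(.5225,-.2195),z=.066,d=.016,r=.038):
    s=env.get_state();p0=np.array(s["tcp_pos"]);M=rot(s["orientation"]);m=M.as_matrix()
    y0=np.degrees(np.arctan2(m[1,0],m[0,0]));print(s["clock"],p0.round(4),"phi",(y0-90).round(1),"F",np.round(s["wrist_force"],1))
    for ph in phs:
        f=np.radians(ph);u=np.array([np.cos(f),np.sin(f)]);t=np.array([-u[1],u[0]])
        print(ph,(M.inv().apply(np.r_[np.array(A)+r*u+d*t,z]-p0)*1000).round(1),"turn",((y0-90-ph)/10).round(2))
    for n in ("scene","side"):
        c=env.read_camera(n);q=env.landmark_of("pointer",c);q2=env.landmark_of("selector_axis",c)
        for x in q[:1]: print(n,x["confidence"],np.degrees(np.arctan2(*(np.array(x["centre"])[:2]-A)[::-1])).round(1), np.round(x["centre"],3),[np.round(v["centre"],3) for v in q2[:1]])
E
python3 -c "
from h import *
plan([45,37,29,21,15,10])"
```

```text
5.125 [ 0.5406 -0.1827  0.0672] phi 45.0 F [-0.6 -0.1 -0.9]
45 [ 2.8 -0.8  1.2] turn -0.0
37 [-2.7  1.   1.2] turn 0.8
29 [-8.3  2.1  1.2] turn 1.6
21 [-14.1   2.4   1.2] turn 2.4
15 [-18.4   2.1   1.2] turn 3.0
10 [-21.9   1.5   1.2] turn 3.5
scene 0.85 32.8 [ 0.554 -0.199  0.083] [array([ 0.524, -0.222,  0.079])]
side 0.41 37.4 [ 0.555 -0.195  0.079] [array([ 0.525, -0.219,  0.078])]
```

It clicked to the third mark, at 35°. Next click.

Request:
move_arm:
  targets:
    - [[-3, 1, 1], [0, 0, 0.8], 1]
    - [[-8, 2, 1], [0, 0, 1.6], 1]
    - [[-14, 2, 1], [0, 0, 2.4], 1]
    - [[-19, 2, 1], [0, 0, 3.0], 1]
    - [[-19, 2, 1], [0, 0, 3.0], 1]

```text
clock: 6.05
tcp_pos: [0.5543, -0.1943, 0.0652]
orientation: [0.0, 0.609, 0.793, 0.0]
wrist_force: [0.6, 0.9, 0.2]
finger_gap: 0.0001
grip_force: 0.0
```

```bash
python3 -c "
from h import *
plan([7,-1,-9,-15])"
```

```text
6.05 [ 0.5543 -0.1943  0.0652] phi 15.0 F [0.6 0.9 0.2]
7 [-5.6  2.6 -0.8] turn 0.8
-1 [-11.2   3.7  -0.7] turn 1.6
-9 [-17.    3.9  -0.7] turn 2.4
-15 [-21.3   3.6  -0.7] turn 3.0
scene 0.89 13.1 [ 0.562 -0.21   0.083] [array([ 0.523, -0.22 ,  0.078])]
side 0.46 12.0 [ 0.561 -0.211  0.08 ] [array([ 0.522, -0.216,  0.08 ])]
```

```bash
python3 -c "
from h import *
plan([7])
c=env.read_camera('scene');A=np.array([.5225,-.2195])
a=c['pixels'][180:290,240:390,::-1].copy()
a=cv2.resize(a,None,fx=5,fy=5,interpolation=cv2.INTER_CUBIC)
for g in (20,12,5):
    f=np.radians(g); x,y=proj([A[0]+.046*np.cos(f),A[1]+.046*np.sin(f),.079],c)
    print(g,x,y); cv2.circle(a,(int((x-240)*5),int((y-180)*5)),3,(0,0,255),-1)
cv2.imwrite('pics/c1.png',a)"
```

```text
6.35 [ 0.5542 -0.1941  0.0653] phi 15.0 F [-0.1 -0.1 -0. ]
7 [-5.8  2.7 -0.7] turn 0.8
scene 0.73 8.9 [ 0.562 -0.213  0.081] [array([ 0.523, -0.217,  0.078])]
side 0.51 11.3 [ 0.561 -0.212  0.082] [array([ 0.522, -0.219,  0.077])]
20 299.63680913406495 197.23858725746337
12 302.6764650401012 197.86258071664503
5 305.2341359521913 198.6608217203572
```

View pics/c1.png

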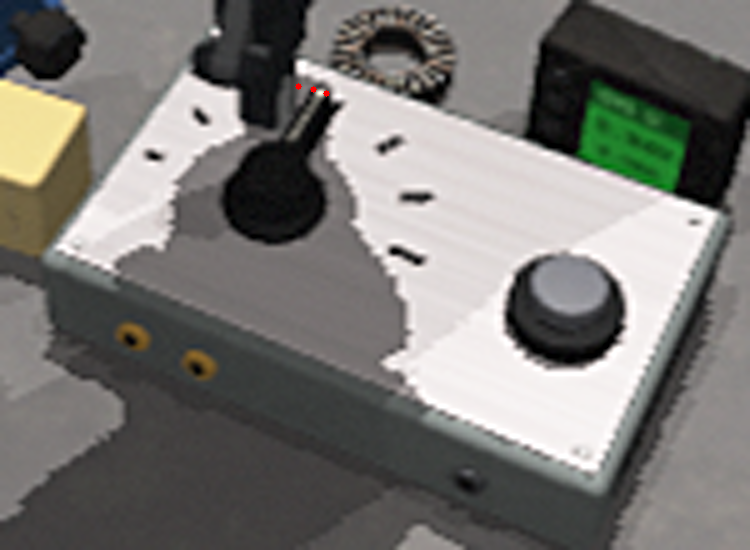

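The crop shows the pointer tip at about (323,95) with a clear gap to the finger. Three marks remain clockwise of it at (390,143), (417,197) and (407,256), so it is at the fourth mark. Two more clicks to go.

Request:
move_arm:
  targets:
    - [[-6, 3, -1], [0, 0, 0.8], 1]
    - [[-11, 4, -1], [0, 0, 1.6], 1]
    - [[-17, 4, -1], [0, 0, 2.4], 1]
    - [[-22, 4, -1], [0, 0, 3.0], 1]
    - [[-22, 4, -1], [0, 0, 3.0], 1]

```text
clock: 7.32
tcp_pos: [0.5638, -0.2145, 0.0662]
orientation: [0.0, 0.793, 0.609, 0.0]
wrist_force: [-0.7, 0.2, -0.1]
finger_gap: 0.0001
grip_force: 0.0
```

```bash
python3 -c "
from h import *
plan([-23,-31,-39,-45])"
```

```text
7.325 [ 0.5638 -0.2145  0.0662] phi -15.0 F [-0.7  0.2 -0.1]
-23 [-4.9  1.3  0.2] turn 0.8
-31 [-10.6   2.3   0.2] turn 1.6
-39 [-16.3   2.6   0.2] turn 2.4
-45 [-20.6   2.3   0.2] turn 3.0
scene 0.88 -21.8 [ 0.555 -0.233  0.082] [array([ 0.52 , -0.218,  0.079])]
side 0.66 -20.8 [ 0.557 -0.232  0.079] [array([ 0.524, -0.216,  0.078])]
```

Request:
move_arm:
  targets:
    - [[-5, 1, 0], [0, 0, 0.8], 1]
    - [[-10, 2, 0], [0, 0, 1.6], 1]
    - [[-16, 3, 0], [0, 0, 2.4], 1]
    - [[-20, 2, 0], [0, 0, 3.0], 1]
    - [[-20, 2, 0], [0, 0, 3.0], 1]

```text
clock: 8.25
tcp_pos: [0.5604, -0.2343, 0.0663]
orientation: [0.0, 0.924, 0.383, -0.0]
wrist_force: [-0.3, -0.7, -0.2]
finger_gap: 0.0001
grip_force: 0.0
```

```bash
python3 -c "
from h import *
plan([-53])"
```

```text
8.25 [ 0.5604 -0.2343  0.0663] phi -45.0 F [-0.3 -0.7 -0.2]
-53 [-5.8  2.6  0.3] turn 0.8
scene 0.7 -48.0 [ 0.548 -0.247  0.082] [array([ 0.521, -0.221,  0.08 ])]
side 0.77 -48.3 [ 0.548 -0.248  0.08 ] [array([ 0.524, -0.219,  0.078])]
```

Request:
move_arm:
  targets:
    - [[6, 0, 0], [0, 0, 0], 1]
    - [[6, 0, -40], [0, 0, 0], 1]
    - [[6, 0, -80], [0, 0, 0], 1]
    - [[6, 0, -80], [0, 0, 0], 1]

```text
clock: 9.05
tcp_pos: [0.5673, -0.2308, 0.1502]
orientation: [0.003, 0.924, 0.382, 0.002]
wrist_force: [-0.4, -0.4, -0.2]
finger_gap: 0.0004
grip_force: 0.0
```

```bash
python3 -c "
from h import *
look(('test_key_top','pointer','selector_axis','panel_corner','load_box'))
shift([.5335,-.340,.1])
c=env.read_camera('scene')
cv2.imwrite('pics/c2.png',cv2.resize(c['pixels'][180:290,240:390,::-1],None,fx=5,fy=5,interpolation=cv2.INTER_CUBIC))"
```

```text
wrist test_key_top [([0.5357, -0.2658, 0.0004], 0.55)]
wrist pointer [([0.5444, -0.2464, 0.0799], 0.78)]
wrist selector_axis [([0.5245, -0.2162, 0.0816], 0.76)]
wrist panel_corner []
wrist load_box [([0.5337, -0.2646, -0.0002], 0.86)]
scene test_key_top [([0.5352, -0.3406, 0.0776], 0.74)]
scene pointer [([0.5374, -0.2574, 0.0016], 0.65)]
scene selector_axis [([0.5219, -0.2186, 0.0789], 0.91)]
scene panel_corner [([0.47, -0.3892, 0.054], 0.89)]
scene load_box [([0.5365, -0.2634, -0.0025], 0.91)]
side test_key_top [([0.5336, -0.339, 0.0773], 0.42)]
side pointer [([0.5483, -0.2467, 0.0761], 0.57)]
side selector_axis [([0.5245, -0.215, 0.0805], 0.74)]
side panel_corner [([0.4694, -0.3857, 0.0589], 0.81)]
side load_box [([0.532, -0.261, -0.0022], 0.86)]
9.95 [ 0.5647 -0.2299  0.1463] shift mm [-99.9  55.9  46.3] yaw 44.9 F [-0.6  0.4  0.1]
```

View pics/c2.png

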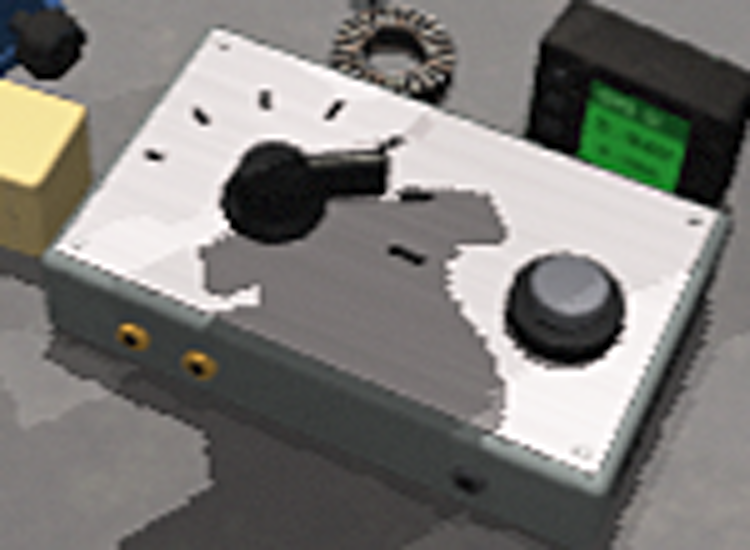

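```bash
python3 -c "
from h import *
c=env.read_camera('scene');A=np.array([.5225,-.2185])
for g in (-25,-40,-55):
    f=np.radians(g); print(g,[(round((proj([A[0]+r*np.cos(f),A[1]+r*np.sin(f),z],c)[0]-240)*5),round((proj([A[0]+r*np.cos(f),A[1]+r*np.sin(f),z],c)[1]-180)*5)) for r,z in ((.046,.079),(.055,.055))])"
```

```text
-25 [(369, 121), (384, 151)]
-40 [(384, 142), (401, 175)]
-55 [(391, 164), (409, 201)]
```

In the crop the pointer's tip top is at about (387,162), which matches the sixth mark (predicted 391,164; the fifth would be 369,121). Now to the key.

Request:
move_arm:
  targets:
    - [[-33, 19, 0], [0, 0, 0], 1]
    - [[-66, 38, 0], [0, 0, 0], 1]
    - [[-100, 57, 20], [0, 0, 0], 1]
    - [[-100, 57, 52], [0, 0, 0], 1]
    - [[-100, 57, 52], [0, 0, 0], 1]

```text
clock: 10.68
tcp_pos: [0.5321, -0.3399, 0.0916]
orientation: [-0.003, 0.924, 0.382, -0.001]
wrist_force: [-0.1, 0.2, -0.0]
finger_gap: -0.0002
grip_force: 0.0
```

```bash
python3 -c "
from h import *
look(('test_key_top',),('wrist','scene','side'))
shift([.534,-.341,.0765])
a=env.read_camera('scene')['pixels'][190:270,310:400,::-1];b=env.read_camera('side')['pixels'][160:240,235:325,::-1]
cv2.imwrite('pics/c3.png',cv2.resize(np.hstack([a,b]),None,fx=4.4,fy=4.4,interpolation=cv2.INTER_CUBIC))"
```

```text
wrist test_key_top [([0.5335, -0.3422, 0.0738], 0.8)]
scene test_key_top [([0.5319, -0.3407, 0.0755], 0.7)]
side test_key_top [([0.5361, -0.3411, 0.0779], 0.62)]
10.975 [ 0.5352 -0.341   0.0959] shift mm [-0.9 -0.9 19.4] yaw 45.0 F [ 0.  -0.3  0.1]
```

View pics/c3.png

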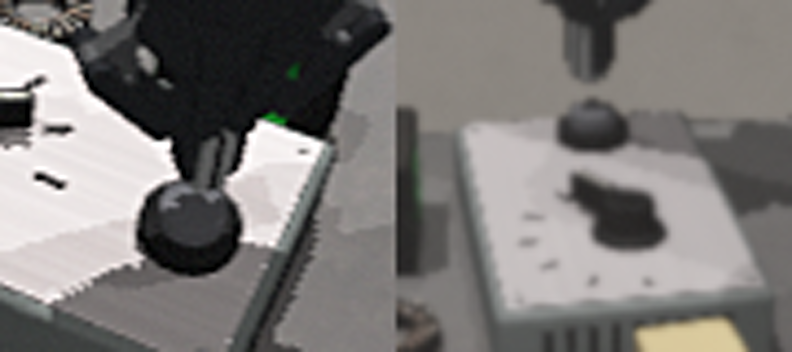

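The tip is centred above the key in both crops: key at (190,225) left and (592,125) right, finger just above it. Pressing slowly.

Request:
move_arm:
  targets:
    - [[-1, -1, 10], [0, 0, 0], 1]
    - [[-1, -1, 17], [0, 0, 0], 1]
    - [[-1, -1, 20], [0, 0, 0], 1]
    - [[-1, -1, 22], [0, 0, 0], 1]
    - [[-1, -1, 22], [0, 0, 0], 1]

```text
clock: 11.7
tcp_pos: [0.5325, -0.3406, 0.0723]
orientation: [-0.0, 0.924, 0.382, -0.0]
wrist_force: [-1.4, 1.5, 4.3]
finger_gap: -0.0
grip_force: 2.0
```

Request:
move_arm:
  targets:
    - [[1, 0, 1], [0, 0, 0], 1]
    - [[1, 0, 2], [0, 0, 0], 1]
    - [[1, 0, 2], [0, 0, 0], 1]
    - [[1, 0, 2], [0, 0, 0], 1]

```text
clock: 12.2
tcp_pos: [0.5333, -0.3405, 0.071]
orientation: [0.0, 0.924, 0.382, -0.0]
wrist_force: [-3.2, 0.8, 8.1]
finger_gap: 0.0002
grip_force: 3.8
```

Request:
move_arm:
  targets:
    - [[0, 0, 1], [0, 0, 0], 1]
    - [[0, 0, 2], [0, 0, 0], 1]
    - [[0, 0, 2], [0, 0, 0], 1]
    - [[0, 0, 2], [0, 0, 0], 1]

```text
clock: 12.7
tcp_pos: [0.5334, -0.3406, 0.0708]
orientation: [0.001, 0.924, 0.382, 0.0]
wrist_force: [-7.1, 3.3, 18.4]
finger_gap: 0.0
grip_force: 8.6
```

```bash
python3 -c "
from h import *
look(('pointer','load_box','test_key_top'),('scene','side'))
shift([.534,-.341,.07])
a=env.read_camera('scene')['pixels'][180:290,240:390,::-1]
cv2.imwrite('pics/c4.png',cv2.resize(a,None,fx=5,fy=5,interpolation=cv2.INTER_CUBIC))"
```

```text
scene pointer [([0.5479, -0.2472, 0.0848], 0.69)]
scene load_box [([0.538, -0.26, -0.0022], 0.77)]
scene test_key_top [([0.5357, -0.3389, 0.0706], 0.48)]
side pointer [([0.5469, -0.2474, 0.0789], 0.75)]
side load_box [([0.5334, -0.2611, 0.0007], 0.67)]
side test_key_top [([0.5336, -0.3403, 0.0709], 0.59)]
13.1 [ 0.5334 -0.3406  0.0708] shift mm [0.2 0.7 0.8] yaw 44.9 F [-6.5  3.4 17.3]
```

View pics/c4.png

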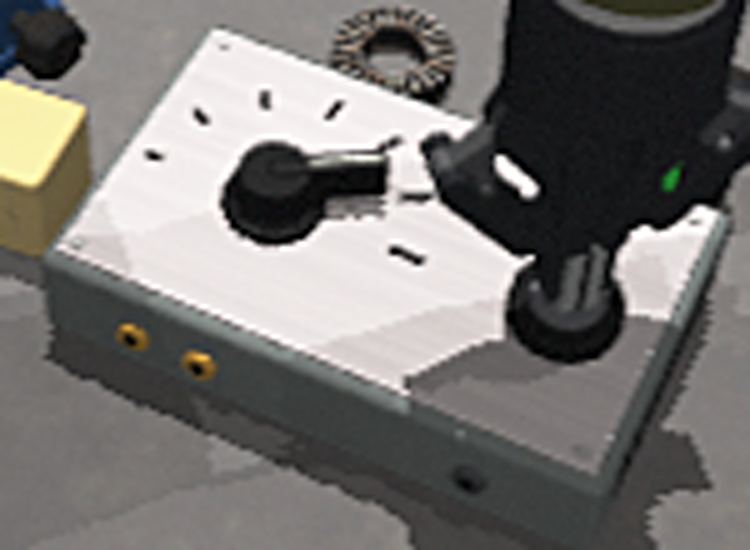

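The crop shows the finger holding the key down at (570,300), with the pointer still at the sixth mark and the box and other things unmoved. The force rose 10 N over 0.2 mm, so the key is at its stop.

```bash
python3 -c "
from h import *
print(env.hand_in())"
```

```text
the job is handed in; nothing more can be done
None
```

I pushed the selector click by click from the second mark to the sixth, then pressed the test key to its stop, and handed in while still holding it with about 17 N.

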